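# Draw the red-capped tube out of its shielding sleeve

## Task

Draw the red-capped sample tube straight up out of its grey lead sleeve, keeping it upright until it is clear so that it does not jam and lift, drag or tip the sleeve. Then lower it, bottom first, into the empty blue cup, let go only when it is down near the cup's floor, and leave it in the upright cup. Leave the white-capped tube alone in its own sleeve.

Things in the scene. Friction and masses are not known exactly. Their poses are not given: they have to be found in the camera images.
- red_tube: Loose white screw-cap sample tube with a red cap, 20 g, 70 mm long: body 17 mm in diameter over the lower 54 mm, red cap 20 mm in diameter over the top 16 mm. Origin at the centre of its bottom end, z axis along the tube towards the cap. At the start it stands upright in the sleeve's bore with its lower 36 mm inside, so that 18 mm of the body and the whole cap stand above the mouth. It is held only by the close fit and its weight.
- red_sleeve: Loose, heavy (1.5 kg) dark grey lead sleeve with a yellow band that holds the red-capped tube: round, 60 mm in diameter, 46 mm high, on a round foot 72 mm in diameter and 10 mm thick. An upright blind bore 19.4 mm in diameter (about 1.2 mm of play round the tube) opens at the centre of its top, 46 mm above the bench, and is 36 mm deep. Origin at the centre of the underside, z up. It and the other sleeve and the cup change places from start to start, at least 95 mm apart.
- white_tube: Bystander: a similar tube with a white cap, 85 mm long and 26 mm across the cap, standing upright in a second sleeve of the same outside. Its top is 95 mm above the bench. Origin at the centre of its bottom end, z towards the cap. To be left where it is.
- cup: Loose, empty round blue cup, open at the top: 50 mm outside diameter, 44 mm inside, 38 mm high, floor 4 mm thick, flat rim foot 68 mm in diameter and 4 mm thick, 0.3 kg. Origin at the centre of the underside, z up. The tube stands in it with play, its cap well above the rim; it may lean against the wall.

How it is judged:
On the way:
1. the red-capped tube is drawn straight up out of its sleeve: its bottom above the sleeve's mouth, within 25 mm of the bore's axis, upright within 15 degrees (z of red_tube in the frame of red_sleeve above 0.047 m and horizontal distance between red_tube and red_sleeve below 0.025 m and angle between red_tube's own z axis and vertical below 0.262 rad), for 0.02 s.
At the end, for the whole second after the job is handed in: The red-capped tube rests in the blue cup, cap up: its bottom end within 22 mm of the cup's axis and less than 15 mm above the cup's underside (on the floor, upright or leaning against the wall); the cup stands upright on the bench, all at rest (horizontal distance between red_tube and cup below 0.022 m and z of red_tube in the frame of cup below 0.015 m and angle between red_tube's own z axis and vertical below 0.85 rad and angle between cup's own z axis and vertical below 0.1 rad and height (world z) of cup below 0.01 m and linear speed of red_tube below 0.03 m/s); the robot touches nothing.
It fails at once if the sleeve of the red-capped tube is lifted by 8 mm, dragged by 30 mm or tipped by 8 degrees (height (world z) of red_sleeve above 0.008 m or distance of red_sleeve from where it was at the start of the episode above 0.03 m or angle between red_sleeve's own z axis and vertical above 0.14 rad).
It fails at once if the white-capped tube is moved by more than 20 mm (distance of white_tube from where it was at the start of the episode above 0.02 m).
It fails at once if the red-capped tube is let go over the cup with its bottom more than 35 mm above the cup's underside (horizontal distance between red_tube and cup below 0.03 m and z of red_tube in the frame of cup above 0.035 m and contact force between red_tube and the fingers below 0.01 N).
It also fails if it takes over 40 s, if anything falls off the work surface, if the arm or the gripper's body presses on something with over 40 N, if the wrist force passes 120 N, or if a joint passes its speed limit or range.

## Robot

A 6-joint arm with a two-finger parallel gripper is mounted at the origin on a cart in front of the work surface, level with it; the furniture and walls round the work are solid. World frame = base frame: x ahead of the robot, y to its left, z up, the work surface at z = 0. Lengths are in m, angles in rad, forces in N, time in s.
With the tool pointing down it reaches from about 0.375 to 0.9 m from the base axis. Payload 3.1 kg.
Tool frame: the origin (TCP) lies between the finger pads; the fingertips stand 8 mm ahead of it and the grasp point (between the pads) lies 11 mm behind it (manip.tip_extent is the distance from the TCP to the fingertips, in m); z points along the fingers, x is the direction in which the jaws open and shut, and the axes are right-handed (so a half turn about z gives the same grasp; the last joint's range is limited). The gripper opens to 85 mm and grips with 20 to 120 N. Pads are 22 mm wide; open, the fingers measure 114 mm over their backs; the gripper's body (76 mm by 85 mm) begins 54 mm behind the grasp point. The pads swing forward as they close: fully open they stand 13 mm farther back than shut.
Start: joints at [0.979, 0.527, 1.433, -0, 1.181, -0.178], TCP at [0.251, 0.572, 0.239] pointing down, gripper open.
Joint ranges: [-3.08, 3.08], [-0.75, 2.2], [0.22, 2.44], [-1.43, 4.57], [0, 2.65], [-2.85, 2.85]. Speed limits (rad/s): [2.79, 2.79, 3.14, 3.14, 3.14, 3.14].

## Interface

Orientations are given as a unit quaternion [x, y, z, w].
In Python, from station import manip gives the robot as it stands.
- The arm moves only by the tool move_arm, never from a script. Its argument "deltas" is a list that holds one entry, the list of rows, each a list of 4 numbers: the shift along the tool's x, y, z in m, then the turn about the tool's z in degrees. A call has 1 to 20 rows; each row is the pose to reach, as a shift and turn from the pose measured when the call began, along the tool's axes at that moment; what a row does not reach only later rows make up. A row lasts 1/12 s, in which the tool goes at most 41.7 mm and 7.16 degrees, less where a joint would pass 70% of its speed; a pose out of reach is approached as far as the arm can. A call with a gripper value outside its range is refused whole. "gripper" is the opening, from 0 (shut) to 1 (fully open), set as the call begins (left out, the last holds). The fingers move at their own pace and stop on an object; "squeeze" is the grip in N (left out, the last holds). Time passes only in rows, so rows that repeat a pose let the fingers close. It gives the time, the measured TCP pose, the force and the opening at its end, in the units of the state.
- manip.sense(): the state, without advancing time (a new reading comes with each control period).
- manip.snapshot(name): name is "side" or "top" or "wrist"; returns a dict with "img" (420x560x3 uint8, red, green, blue), "vertical_fov" (degrees; the focal length in pixels is half the picture's height over the tangent of half this angle, whatever the lens; pixels are square), "cx", "cy" (the principal point, pixels), "origin" and "orientation" of the camera in the world. Camera axes: x right, y down, z forward; pixel columns grow to the right and rows downward; lengths in m; the calibration is good to about 2 mm. A picture is of the moment at which its call begins. There is no depth.
- manip.sign_off(): hands the job in, once; it reports no verdict.
The state is a dict: "t": time; "q": joint angles; "qd": joint speeds; "tau": joint torques, N m; "tcp_pos": TCP position; "tool_rot": TCP orientation; "force": force on the tool from outside, world axes, zero at the start; "ft_torque": the same for the moment, N m; "finger_gap": opening from 0.0 (shut) to 1.0 (fully open).
Only numpy, scipy, OpenCV 4.12 (cv2) and the standard library are available. Lean on these libraries where they do the work, as an engineer would, in place of code of your own. Each camera call takes 0.05 s, during which the arm holds its last target.

## Working session

There is one attempt and no reset: what is moved stays moved. The work goes in short steps, Python scripts to look and compute and a tool call to move; the robot and the scene stay as the last step left them, time stands still between calls to the robot, and variables do not carry over. Pictures are saved under pics/ and viewed, and the job is handed in when it is done.

Besides the shell and the picture viewer there is one more tool, called after "Emit:" by a JSON object that holds its "api" and its "payload", one argument or row to a line. move_arm: Moves the arm, as the interface text tells. Its arguments: {"type":"object","properties":{"deltas":{"type":"array"},"gripper":{"type":"number"},"squeeze":{"type":"number"}},"required":["deltas"]}

```bash
mkdir -p pics; ls
cat > h.py <<'E'
import numpy as np,cv2
from station import manip
from scipy.spatial.transform import Rotation as R
def snap(n,f):
    s=manip.snapshot(n); cv2.imwrite('pics/'+f,s['img'][:,:,::-1])
    np.savez('pics/'+f+'.npz',**{k:np.array(v) for k,v in s.items()}); return s
def plane(f,u,v,z):
    s=np.load('pics/'+f+'.npz'); F=210/np.tan(np.radians(float(s['vertical_fov']))/2)
    d=R.from_quat(s['orientation']).apply([(u-s['cx'])/F,(v-s['cy'])/F,1]); o=s['origin']
    return o+d*(z-o[2])/d[2]
def proj(f,p):
    s=np.load('pics/'+f+'.npz'); F=210/np.tan(np.radians(float(s['vertical_fov']))/2)
    c=R.from_quat(s['orientation']).inv().apply(np.array(p)-s['origin']); return c[0]/c[2]*F+float(s['cx']),c[1]/c[2]*F+float(s['cy'])
E
python3 - <<'E'
from h import *
for n in ['side','top','wrist']:
    s=snap(n,n+'0.png'); print(n,s['origin'],s['orientation'],s['vertical_fov'],s['cx'],s['cy'],s['img'].shape, [k for k in s])
print(manip.sense())
E
```

```text
pics
side [0.38562056 0.74546114 0.50834667] [-0.05673438  0.87207044 -0.48574753  0.0179918 ] 42.74454311255593 276.22699723694296 207.10519818975376 (420, 560, 3) ['img', 'vertical_fov', 'cx', 'cy', 'origin', 'orientation']
top [ 0.29616452 -0.02456283  0.89657017] [ 0.71799795 -0.68681923  0.08016466 -0.07957342] 46.71707525354167 288.2581518227436 210.08024749794833 (420, 560, 3) ['img', 'vertical_fov', 'cx', 'cy', 'origin', 'orientation']
wrist [0.18984927 0.59881424 0.37350663] [0.8297442  0.54240159 0.07132754 0.11062304] 68.28325709723113 280.284216394011 212.92980319465113 (420, 560, 3) ['img', 'vertical_fov', 'cx', 'cy', 'origin', 'orientation']
{'t': 0.15, 'q': array([ 9.78524003e-01,  5.28260442e-01,  1.43363681e+00, -2.46940435e-05,
        1.18141506e+00, -1.78477636e-01]), 'qd': array([-0.0003415 , -0.00200983, -0.0046098 ,  0.00157159,  0.00065043,
        0.00060196]), 'tau': array([ 5.90152340e-04, -4.42743659e+01, -1.78275901e+01, -2.52607124e-04,
        5.57940686e-03,  3.48819022e-06]), 'tcp_pos': array([0.25095555, 0.57179769, 0.23854444]), 'tool_rot': array([ 8.37280419e-01,  5.46773043e-01, -7.87496831e-04,  3.45367339e-04]), 'force': array([-0.08169051, -0.64427197, -0.1424038 ]), 'ft_torque': array([ 0.0029578 , -0.01252136,  0.03015012]), 'finger_gap': 0.9975024337427129}
```

View pics/side0.png

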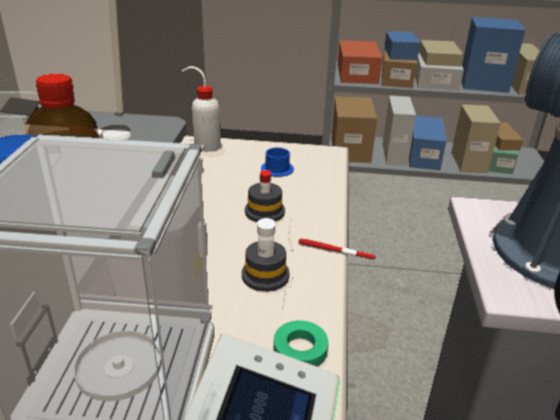

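View pics/top0.png

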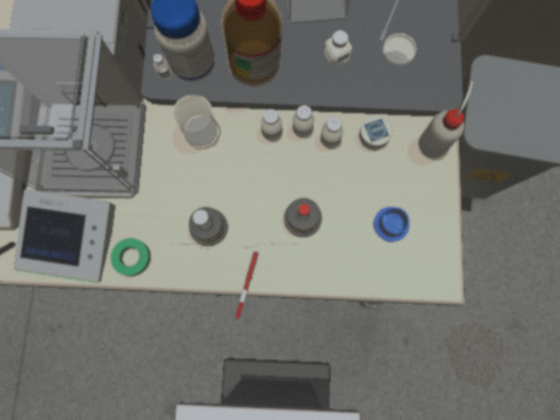

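View pics/wrist0.png

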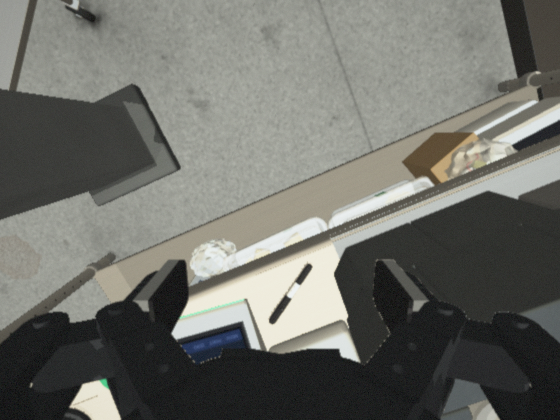

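The side picture shows the white-capped tube at about (266,232), the red-capped tube at (265,178), and the blue cup at (277,160). In the top picture they are at (201,217), (304,211) and (392,224). The wrist view doesn't show the objects. I'll enlarge them to measure.

Run:
```python
import cv2,numpy as np
a=cv2.imread('pics/top0.png'); c=a[180:260,160:420]
t=cv2.resize(c,None,fx=3,fy=3,interpolation=cv2.INTER_CUBIC)
b=cv2.imread('pics/side0.png'); d=b[140:300,220:320]
cv2.imwrite('pics/topc.png',t)
cv2.imwrite('pics/sidec.png',cv2.resize(d,None,fx=3.7,fy=3.7,interpolation=cv2.INTER_CUBIC))
from h import *
for n,u,v,z in [('red top',304,210,.08),('sleeve',303,217,.0),('cup',392,224,0.0),('white',201,217,.095)]: print(n,plane('top0.png',u,v,z))
for n,u,v,z in [('red top',265,173,.08),('cup',277.5,154,.038),('white',266,224,.095)]: print('side',n,plane('side0.png',u,v,z))
```

```text
red top [ 0.48558276 -0.0481865   0.08      ]
sleeve [ 0.4905136  -0.04911003  0.        ]
cup [ 0.48457902 -0.21698061  0.        ]
white [0.46219533 0.12515279 0.095     ]
side red top [ 0.48724471 -0.0461114   0.08      ]
side cup [ 0.4834397  -0.20623319  0.038     ]
side white [0.46227361 0.12949089 0.095     ]
```

View pics/topc.png

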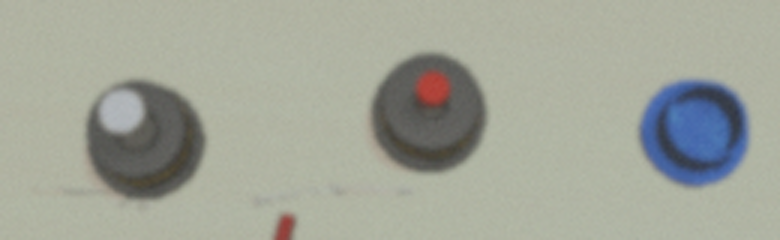

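View pics/sidec.png

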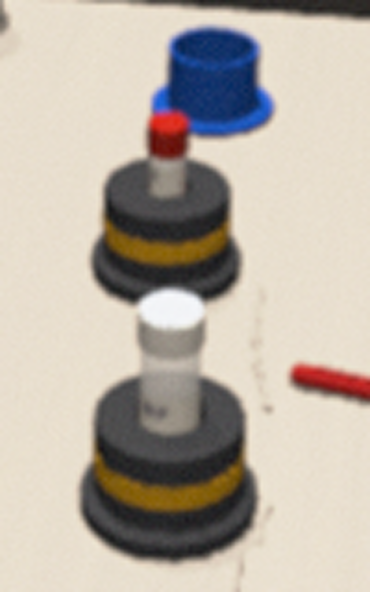

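Run:
```python
from h import *
for z in np.arange(0.05,.45,.05): print(round(z,2),plane('side0.png',200,150,z)[:2].round(3),plane('top0.png',93,145,z)[:2].round(3),'dev',plane('side0.png',215,340,z)[:2].round(3),plane('top0.png',30,195,z)[:2].round(3))
print(plane('top0.png',391.3,224,0.004),plane('top0.png',160+701/3,180+128/3,.038),plane('top0.png',304.2,209.3,.08))
print(R.from_quat(manip.sense()['tool_rot']).as_matrix())
```

```text
0.05 [ 0.631 -0.175] [0.598 0.343] dev [0.497 0.311] [0.498 0.443]
0.1 [ 0.605 -0.074] [0.58  0.321] dev [0.485 0.358] [0.486 0.415]
0.15 [0.578 0.026] [0.562 0.3  ] dev [0.473 0.405] [0.474 0.388]
0.2 [0.551 0.126] [0.544 0.278] dev [0.46  0.453] [0.462 0.36 ]
0.25 [0.524 0.227] [0.526 0.256] dev [0.448 0.5  ] [0.45  0.333]
0.3 [0.497 0.327] [0.509 0.235] dev [0.436 0.548] [0.438 0.305]
0.35 [0.471 0.428] [0.491 0.213] dev [0.424 0.595] [0.426 0.277]
0.4 [0.444 0.528] [0.473 0.191] dev [0.412 0.643] [0.415 0.25 ]
[ 0.48367949 -0.21481019  0.004     ] [ 0.47918275 -0.21184217  0.038     ] [ 0.48683614 -0.04848594  0.08      ]
[[ 4.02077238e-01  9.15605269e-01 -9.41036251e-04]
 [ 9.15604181e-01 -4.02078239e-01 -1.43950270e-03]
 [-1.69638645e-03 -2.82825458e-04 -9.99998521e-01]]
```

Emit:
{"api": "move_arm", "payload": {
  "deltas": [
    [[-0.01,0.008,-0.02,0],[-0.03,0.024,-0.04,0],[-0.055,0.044,-0.045,0],[-0.08,0.064,-0.045,0],[-0.105,0.084,-0.045,0],[-0.13,0.104,-0.045,0],[-0.155,0.125,-0.045,0],[-0.18,0.145,-0.045,0],[-0.205,0.165,-0.045,0],[-0.23,0.185,-0.045,0],[-0.255,0.205,-0.045,0],[-0.28,0.225,-0.045,0],[-0.305,0.245,-0.045,0],[-0.33,0.265,-0.045,0],[-0.355,0.285,-0.045,0],[-0.38,0.305,-0.045,0],[-0.405,0.325,-0.045,0],[-0.43,0.345,-0.045,0],[-0.445,0.358,-0.045,0],[-0.445,0.358,-0.045,0]]
  ],
  "gripper": 1,
  "squeeze": 30
}}

```text
t: 1.82
tcp_pos: [0.4017, 0.0172, 0.2844]
tool_rot: [0.839, 0.545, -0.0, 0.002]
force: [-1.3, 0.5, -0.4]
finger_gap: 1.001
```

Run:
```python
from h import *
snap('wrist','w1.png');s=manip.sense();print(s['t'],s['tcp_pos'],s['q'],R.from_quat(s['tool_rot']).as_matrix())
```

```text
1.8667 [0.40043188 0.01902732 0.28412858] [-2.31976247e-01  1.55267465e-01  1.89625252e+00 -1.65027986e-03
  1.09056539e+00 -1.38424860e+00] [[ 4.05714598e-01  9.13999453e-01 -8.15464724e-04]
 [ 9.13998537e-01 -4.05715362e-01 -1.31126025e-03]
 [-1.52933772e-03 -2.13336138e-04 -9.99998808e-01]]
```

View pics/w1.png

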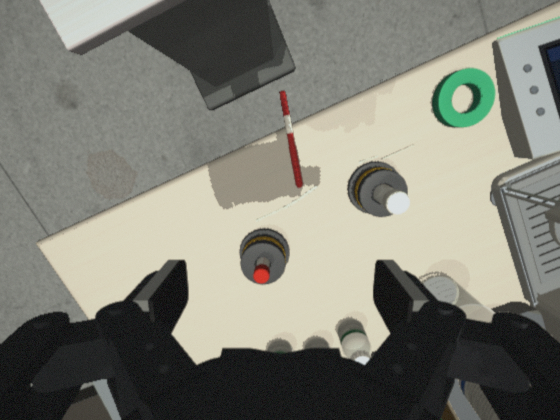

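The wrist view shows the red cap at about (261,273) and the white cap at (398,202). The cup is out of view.

Run:
```python
from h import *
im=cv2.imread('pics/w1.png'); cv2.imwrite('pics/w1c.png',cv2.resize(im[220:300,220:310],None,fx=6,fy=6,interpolation=cv2.INTER_CUBIC))
print(plane('w1.png',261,276,.08),proj('w1.png',[.487,-.048,.08]),proj('w1.png',[.487,-.048,.046]))
```

```text
[ 0.48727382 -0.04655986  0.08      ] (np.float64(259.8181479495397), np.float64(276.251717181603)) (np.float64(261.5285052272166), np.float64(264.2873808424608))
```

View pics/w1c.png

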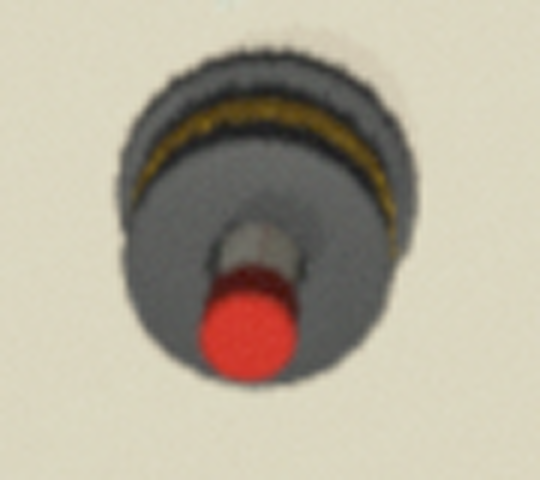

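Emit:
{"api": "move_arm", "payload": {
  "deltas": [
    [[-0.005,0.02,0,0],[-0.011,0.045,0,0],[-0.017,0.07,0.01,0],[-0.022,0.092,0.03,0],[-0.025,0.105,0.05,0],[-0.025,0.106,0.075,0],[-0.025,0.106,0.1,0],[-0.025,0.106,0.12,0],[-0.025,0.106,0.124,0],[-0.025,0.106,0.124,0],[-0.025,0.106,0.124,0]]
  ]
}}

```text
t: 2.78
tcp_pos: [0.4873, -0.0462, 0.1607]
tool_rot: [0.838, 0.546, -0.001, 0.0]
force: [0.6, -0.6, -0.5]
finger_gap: 1.002
```

Run:
```python
from h import *
snap('wrist','w2.png');s=manip.sense();print(s['t'],s['tcp_pos'],s['force'])
M=R.from_quat(s['tool_rot']).as_matrix();print(M.T@(np.array([.4873,-.0472,.061])-s['tcp_pos']), proj('w2.png',[.4873,-.0472,.08]),proj('w2.png',s['tcp_pos']))
```

```text
2.8333 [ 0.48780664 -0.04656645  0.16122452] [ 0.47411444 -0.0321452   0.09854852]
[-0.00066378 -0.00038467  0.10022486] (np.float64(279.1084410322191), np.float64(224.6124788434573)) (np.float64(279.9562609093725), np.float64(275.8314309884832))
```

View pics/w2.png

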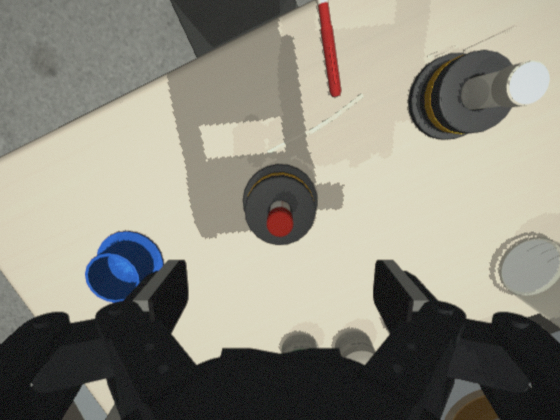

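The wrist view shows the red cap at (280,222), centred between the fingers as predicted. The cup's rim is near (112,277). I'll take crops for exact values.

Run:
```python
from h import *
im=cv2.imread('pics/w2.png')
a=cv2.resize(im[190:250,240:320],None,fx=5,fy=5,interpolation=cv2.INTER_CUBIC);b=cv2.resize(im[222:322,75:175],None,fx=4,fy=4,interpolation=cv2.INTER_CUBIC)
o=np.zeros((400,800,3),np.uint8);o[:300,:400]=a;o[:,400:]=b;cv2.imwrite('pics/w2c.png',o)
```

```text
(no output)
```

View pics/w2c.png

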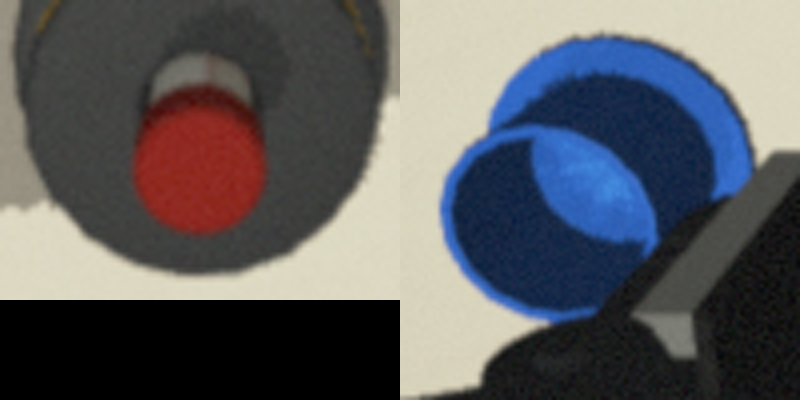

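Run:
```python
from h import *
print(plane('w2.png',280,224,.08),plane('w2.png',112.25,277.75,.038))
c=np.array([.4835,-.209])
import numpy as np
for f in ['w2.png','top0.png','side0.png']:
  print(f,proj(f,[*c,.038]),proj(f,[*c,0.004]))
```

```text
[ 0.48713523 -0.0464164   0.08      ] [ 0.48407329 -0.21289008  0.038     ]
w2.png (np.float64(115.5667962925724), np.float64(275.6604321014412)) (np.float64(132.7352995476712), np.float64(260.41124825287693))
top0.png (np.float64(392.08082145399925), np.float64(220.25573921401963)) (np.float64(388.19971234384093), np.float64(223.95739020947838))
side0.png (np.float64(277.6295635018412), np.float64(153.38611609291362)) (np.float64(277.20572885948275), np.float64(168.6086435990272))
```

Emit:
{"api": "move_arm", "payload": {
  "deltas": [
    [[0,0,0.015,0],[0,0,0.035,0],[0,0,0.055,0],[0,0,0.075,0],[0,0,0.09,0],[0,0,0.097,0],[0,0,0.1,0],[0,0,0.1,0],[0,0,0.1,0]]
  ]
}}

```text
t: 3.58
tcp_pos: [0.4888, -0.0469, 0.0622]
tool_rot: [0.838, 0.546, 0.001, 0.002]
force: [0.5, 0.2, 0.2]
finger_gap: 1.001
```

Run:
```python
from h import *
snap('wrist','w3.png');s=manip.sense();print(s['t'],s['tcp_pos'],s['force'])
print(proj('w3.png',[.4873,-.0472,.08]))
```

```text
3.6333 [ 0.48877959 -0.04697025  0.0623063 ] [0.59562385 0.01682032 0.49096666]
(np.float64(278.1265857059304), np.float64(290.76908813211315))
```

View pics/w3.png

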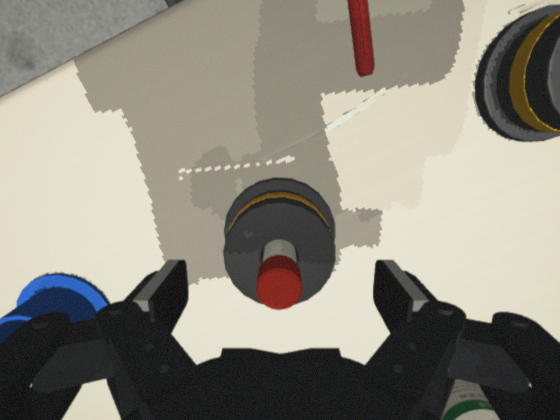

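The wrist view shows the cap at (279,287), centred between the pads at columns 187 and 374. I'll close the gripper.

Emit:
{"api": "move_arm", "payload": {
  "deltas": [
    [[-0.0005,-0.001,0,0],[-0.0005,-0.001,0,0],[-0.0005,-0.001,0,0],[-0.0005,-0.001,0,0],[-0.0005,-0.001,0,0],[-0.0005,-0.001,0,0],[-0.0005,-0.001,0,0],[-0.0005,-0.001,0,0],[-0.0005,-0.001,0,0],[-0.0005,-0.001,0,0],[-0.0005,-0.001,0,0],[-0.0005,-0.001,0,0]]
  ],
  "gripper": 0,
  "squeeze": 25
}}

```text
t: 4.63
tcp_pos: [0.4878, -0.0471, 0.0625]
tool_rot: [0.838, 0.546, 0.001, 0.002]
force: [0.6, 0.4, 4.5]
finger_gap: 0.223
```

Run:
```python
from h import *
snap('wrist','w4.png');s=manip.sense();print(s['t'],s['tcp_pos'],s['force'],s['finger_gap']*85,s['ft_torque'])
```

```text
4.6833 [ 0.48778093 -0.04708735  0.06243715] [-0.75156616  0.03063372  5.11421633] 18.707550515323778 [-0.0212786   0.07842024 -0.00010513]
```

View pics/w4.png

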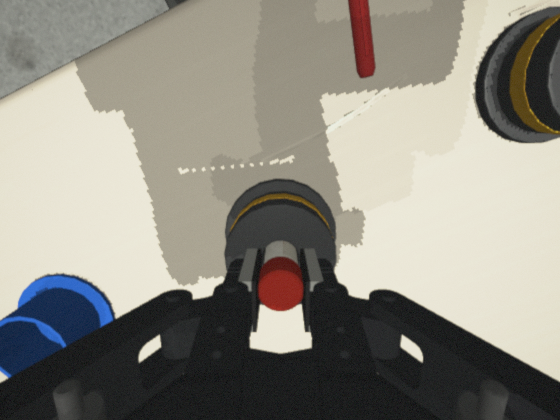

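The view shows the cap held between the pads at (281,284). The gap is about 19 mm, close to the 20 mm cap. I'll lift slowly and watch the force.

Emit:
{"api": "move_arm", "payload": {
  "deltas": [
    [[0,0,-0.001,0],[0,0,-0.003,0],[0,0,-0.005,0],[0,0,-0.007,0],[0,0,-0.01,0],[0,0,-0.01,0]]
  ]
}}

```text
t: 5.18
tcp_pos: [0.488, -0.0471, 0.0729]
tool_rot: [0.838, 0.546, 0.001, 0.002]
force: [0.9, 0.2, 0.2]
finger_gap: 0.223
```

Run:
```python
from h import *
snap('wrist','w5.png');snap('side','s5.png');s=manip.sense();print(s['t'],s['tcp_pos'],s['force'],s['finger_gap']*85,s['ft_torque'])
a=cv2.imread('pics/w5.png')[140:340,150:410];b=cv2.imread('pics/s5.png')[130:300,220:320]
o=np.zeros((510,820,3),np.uint8);o[:400,:520]=cv2.resize(a,None,fx=2,fy=2);o[:,520:]=cv2.resize(b,None,fx=3,fy=3,interpolation=2);cv2.imwrite('pics/c5.png',cv2.resize(o[:, :],(800,498)))
```

```text
5.2833 [ 0.48786139 -0.04708606  0.07263005] [-0.84207481 -0.52538312  0.09967312] 18.666390014995738 [-0.05668781 -0.01487981  0.00050047]
```

View pics/c5.png

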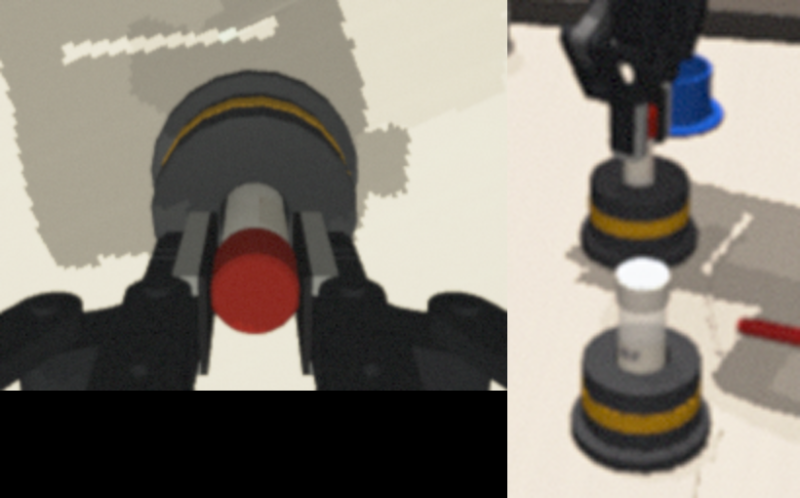

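The tube is rising through the mouth. The sleeve is still on the bench and the force is near zero. I'll continue straight up.

Emit:
{"api": "move_arm", "payload": {
  "deltas": [
    [[0,0,-0.003,0],[0,0,-0.007,0],[0,0,-0.011,0],[0,0,-0.015,0],[0,0,-0.019,0],[0,0,-0.023,0],[0,0,-0.027,0],[0,0,-0.031,0],[0,0,-0.036,0],[0,0,-0.042,0],[0,0,-0.048,0],[0,0,-0.055,0],[0,0,-0.06,0],[0,0,-0.06,0],[0,0,-0.06,0]]
  ]
}}

```text
t: 6.53
tcp_pos: [0.4878, -0.047, 0.1331]
tool_rot: [0.838, 0.546, 0.001, 0.003]
force: [-0.0, 0.2, -0.6]
finger_gap: 0.225
```

Run:
```python
from h import *
snap('wrist','w6.png');snap('side','s6.png');s=manip.sense();print(s['t'],s['tcp_pos'],s['force'],s['finger_gap']*85,s['ft_torque'])
a=cv2.imread('pics/w6.png')[120:370,0:400];b=cv2.imread('pics/s6.png')[100:300,220:320]
o=np.zeros((500,800,3),np.uint8);o[:344,:550]=cv2.resize(a,(550,344));o[:,550:]=cv2.resize(b,None,fx=2.5,fy=2.5,interpolation=2);cv2.imwrite('pics/c6.png',o)
M=R.from_quat(s['tool_rot']).as_matrix();print(M.T@(np.array([.483,-.2125,s['tcp_pos'][2]])-s['tcp_pos']))
```

```text
6.6333 [ 0.48742602 -0.04684749  0.13252411] [-0.37380707 -0.13311268 -0.15584696] 19.021660697293093 [ 0.04033042 -0.02057895 -0.00144253]
[-0.1532613   0.06301687  0.00043466]
```

View pics/c6.png

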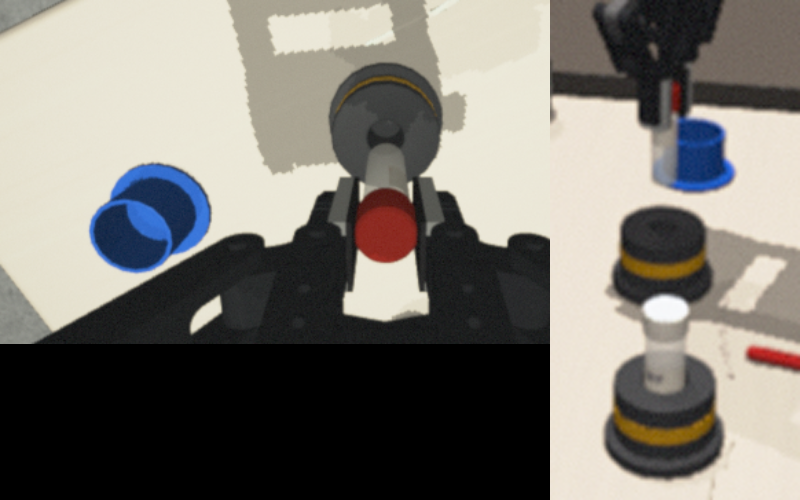

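The tube is clear and upright, and the sleeve stands unmoved. The cup's rim centre is at about (95,291) in the full wrist frame.

Run:
```python
from h import *
print(plane('w6.png',95.3,291.3,.038))
b=cv2.imread('pics/w6.png')[225:325,55:165];cv2.imwrite('pics/c6b.png',cv2.resize(b,None,fx=5,fy=5,interpolation=2))
```

```text
[ 0.48391303 -0.21269522  0.038     ]
```

View pics/c6b.png

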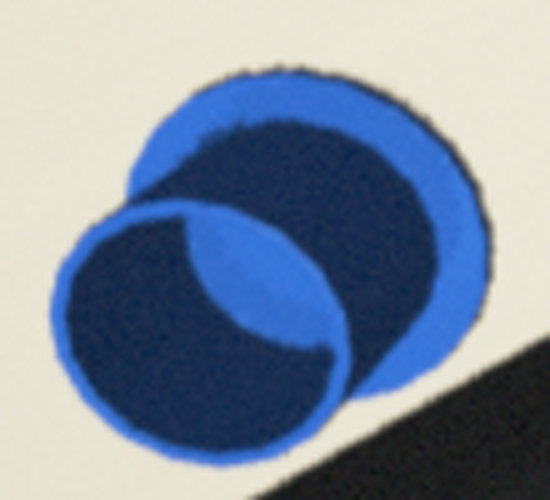

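Emit:
{"api": "move_arm", "payload": {
  "deltas": [
    [[-0.008,0.003,0,0],[-0.022,0.009,0,0],[-0.04,0.017,0,0],[-0.06,0.025,0,0],[-0.08,0.034,0,0],[-0.1,0.042,0,0],[-0.12,0.05,0,0],[-0.137,0.058,0,0],[-0.148,0.062,0,0],[-0.153,0.064,0,0],[-0.153,0.064,0,0],[-0.153,0.064,0,0]]
  ]
}}

```text
t: 7.63
tcp_pos: [0.4835, -0.2121, 0.1327]
tool_rot: [0.838, 0.545, 0.001, 0.001]
force: [-0.2, 0.7, -0.3]
finger_gap: 0.223
```

Run:
```python
from h import *
snap('wrist','w7.png');snap('side','s7.png');s=manip.sense();print(s['t'],s['tcp_pos'],s['force'],s['finger_gap']*85,s['ft_torque'])
a=cv2.imread('pics/w7.png')[120:370,80:480];b=cv2.imread('pics/s7.png')[80:240,230:330]
o=np.zeros((480,800,3),np.uint8);o[:312,:500]=cv2.resize(a,(500,312));o[:,500:]=cv2.resize(b,None,fx=3,fy=3,interpolation=2);cv2.imwrite('pics/c7.png',o)
M=R.from_quat(s['tool_rot']).as_matrix();print(M.T@(np.array([.484,-.2127,s['tcp_pos'][2]])-s['tcp_pos']))
```

```text
7.7333 [ 0.4836072  -0.21148598  0.13280223] [ 0.53876167 -0.27571708 -0.51021171] 19.086670119811643 [0.01005784 0.03374588 0.00417668]
[-9.51851291e-04  8.49771190e-04  3.25253077e-06]
```

View pics/c7.png

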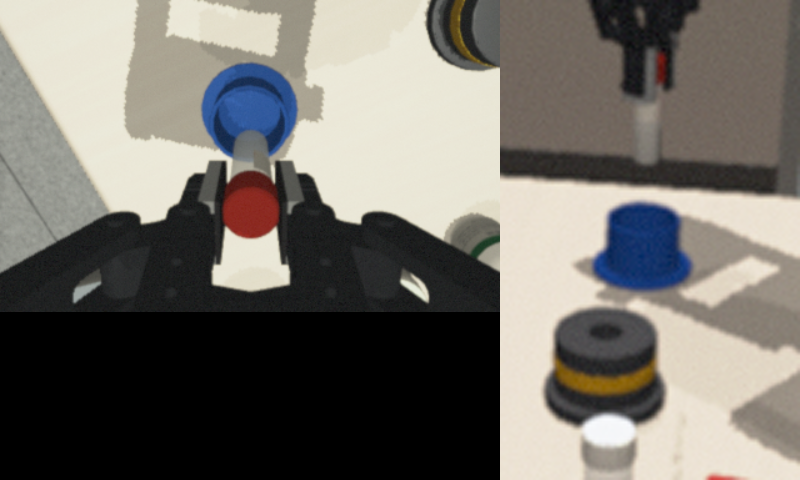

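The tube hangs upright over the cup: in the side crop the tube is at column 646 and the cup at 643. I'll lower it.

Emit:
{"api": "move_arm", "payload": {
  "deltas": [
    [[-0.001,0.001,0.004,0],[-0.001,0.001,0.01,0],[-0.001,0.001,0.017,0],[-0.001,0.001,0.024,0],[-0.001,0.001,0.031,0],[-0.001,0.001,0.038,0],[-0.001,0.001,0.045,0],[-0.001,0.001,0.052,0],[-0.001,0.001,0.058,0],[-0.001,0.001,0.063,0],[-0.001,0.001,0.067,0],[-0.001,0.001,0.07,0],[-0.001,0.001,0.07,0],[-0.001,0.001,0.07,0]]
  ]
}}

```text
t: 8.9
tcp_pos: [0.4843, -0.2129, 0.0627]
tool_rot: [0.838, 0.546, 0.001, 0.001]
force: [-0.4, 1.1, 0.6]
finger_gap: 0.225
```

Run:
```python
from h import *
snap('wrist','w8.png');snap('side','s8.png');s=manip.sense();print(s['t'],s['tcp_pos'],s['force'],s['finger_gap']*85,s['ft_torque'])
a=cv2.imread('pics/w8.png')[120:370,80:480];b=cv2.imread('pics/s8.png')[80:240,230:330]
o=np.zeros((480,800,3),np.uint8);o[:312,:500]=cv2.resize(a,(500,312));o[:,500:]=cv2.resize(b,None,fx=3,fy=3,interpolation=2);cv2.imwrite('pics/c8.png',o)
```

```text
9.0 [ 0.48452428 -0.21304645  0.06307937] [ 0.14164686 -0.37256021  0.00152911] 18.871746897648055 [-0.01991299 -0.03584017  0.0192218 ]
```

View pics/c8.png

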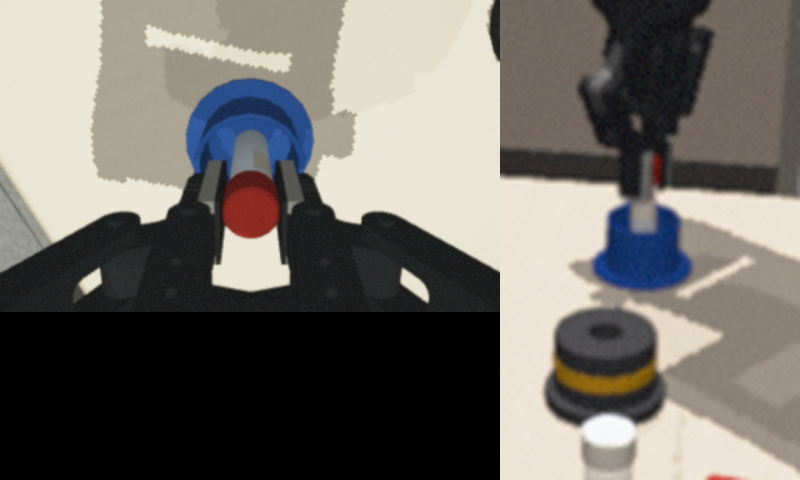

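The tube is inside the cup with its bottom about 6 mm above the floor. I'll go down gently.

Emit:
{"api": "move_arm", "payload": {
  "deltas": [
    [[0,0,0.002,0],[0,0,0.003,0],[0,0,0.004,0],[0,0,0.005,0],[0,0,0.0055,0],[0,0,0.0055,0]]
  ]
}}

```text
t: 9.5
tcp_pos: [0.4845, -0.213, 0.0574]
tool_rot: [0.838, 0.546, 0.001, 0.002]
force: [-0.8, -0.4, -0.5]
finger_gap: 0.224
```

Emit:
{"api": "move_arm", "payload": {
  "deltas": [
    [[0,0,0.0005,0],[0,0,0.0005,0],[0,0,0.0005,0],[0,0,0.0005,0],[0,0,0.0005,0],[0,0,0.0005,0],[0,0,0.0005,0],[0,0,0.0005,0]]
  ],
  "gripper": 0.9
}}

```text
t: 10.17
tcp_pos: [0.4845, -0.213, 0.057]
tool_rot: [0.838, 0.546, 0.001, 0.002]
force: [1.1, -0.5, -0.1]
finger_gap: 0.9
```

Run:
```python
from h import *
snap('wrist','w9.png');snap('side','s9.png');s=manip.sense();print(s['t'],s['tcp_pos'],s['force'],s['finger_gap']*85)
a=cv2.imread('pics/w9.png')[120:370,80:480];b=cv2.imread('pics/s9.png')[80:240,230:330]
o=np.zeros((480,800,3),np.uint8);o[:312,:500]=cv2.resize(a,(500,312));o[:,500:]=cv2.resize(b,None,fx=3,fy=3,interpolation=2);cv2.imwrite('pics/c9.png',o)
```

```text
10.2667 [ 0.48446507 -0.2129997   0.0569562 ] [ 0.62754617  0.00915507 -0.12687522] 76.6330851569196
```

View pics/c9.png

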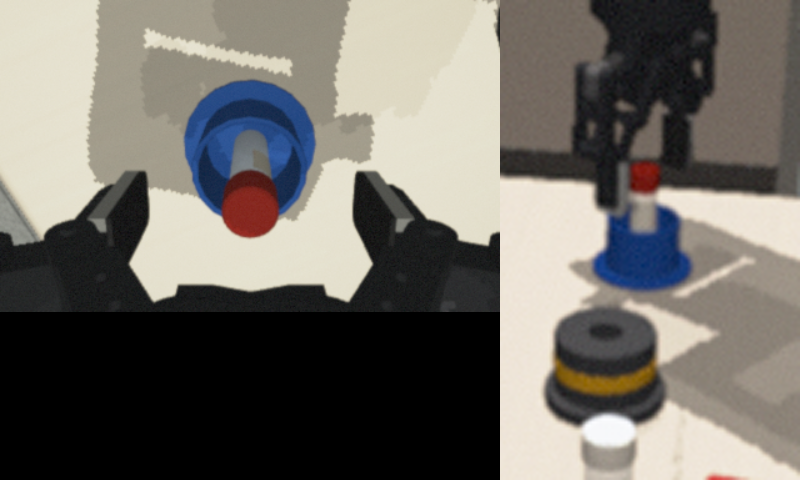

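The tube stands free and upright in the cup. I'll raise the gripper straight up.

Emit:
{"api": "move_arm", "payload": {
  "deltas": [
    [[0,0,-0.01,0],[0,0,-0.025,0],[0,0,-0.045,0],[0,0,-0.065,0],[0,0,-0.085,0],[0,0,-0.105,0],[0,0,-0.125,0],[0,0,-0.14,0],[0,0,-0.15,0],[0,0,-0.15,0],[0,0,-0.15,0],[0,0,-0.15,0]]
  ]
}}

```text
t: 11.27
tcp_pos: [0.4834, -0.2123, 0.2062]
tool_rot: [0.838, 0.546, 0.0, 0.001]
force: [0.3, -0.0, 0.5]
finger_gap: 0.901
```

Run:
```python
from h import *
snap('wrist','w10.png');snap('side','s10.png');s=manip.sense();print(s['t'],s['tcp_pos'],s['force'],abs(s['qd']).max())
a=cv2.imread('pics/w10.png')[100:350,80:480];b=cv2.imread('pics/s10.png')[80:280,230:330]
o=np.zeros((500,800,3),np.uint8);o[:312,:500]=cv2.resize(a,(500,312));o[:,500:750]=cv2.resize(b,None,fx=2.5,fy=2.5,interpolation=2);cv2.imwrite('pics/c10.png',o)
```

```text
11.3667 [ 0.48328892 -0.21222867  0.20580561] [ 0.50149596 -0.39467739 -0.33770758] 0.0037017652657947283
```

View pics/c10.png

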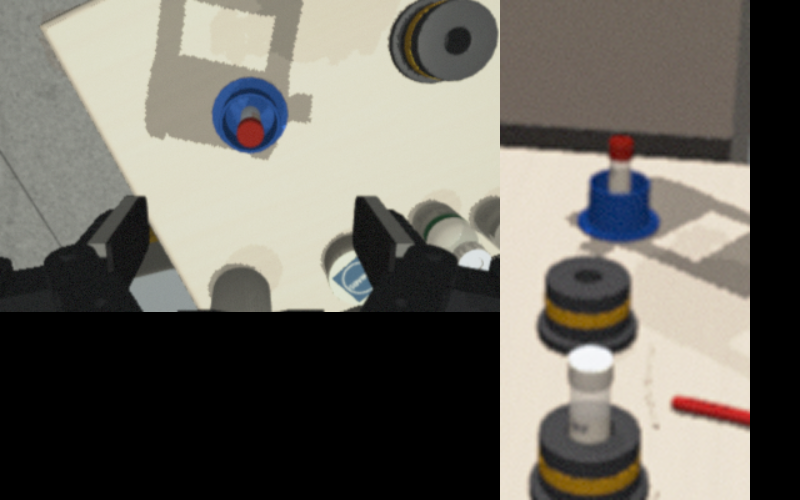

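Both views show the red-capped tube upright in the cup. The empty sleeve and the white-capped tube are where they were, and the gripper is clear.

```bash
python3 -c "
from station import manip
print(manip.sign_off())"
```

```text
the job is handed in; nothing more can be done
None
```

The job is done and handed in at about 11.4 s. I drew the red-capped tube straight up out of its sleeve and set it down in the blue cup. Letting go, its bottom was about 1 mm above the cup's floor, as worked out from the tool height.

- **Force while lifting:** The force readings stayed within about 1 N during the lift. The only higher reading was about 5 N as the pads closed on the cap.
- **Last pictures (side and wrist):** The tube stands upright in the upright cup, and the gripper is about 0.1 m above it, touching nothing. The sleeve and the white-capped tube look unmoved.
- **Position checks:** The top, side and wrist views agreed to about 2 mm on the red-capped tube. The side view's first cup position was about 6 mm off in y, so I used the two wrist measurements, which agreed closely.

No checks failed. Handing in gave no verdict.

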